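Tip the tall carton down into its bin and flip the lid shut

ROBOT

A 6-joint arm with a two-finger parallel gripper is mounted at the origin on the work surface. World frame = base frame: x ahead of the robot, y to its left, z up, the work surface at z = 0. Lengths are in m, angles in rad, forces in N, time in s.
With the tool pointing down it reaches from about 0.275 to 0.85 m from the base axis. Payload 5.2 kg.
Tool frame: the origin (TCP) lies midway between the tips of the shut fingers; the grasp point (between the pads) lies 19 mm behind it; z points along the fingers, y is the direction in which the jaws open and shut (so a half turn about z gives the same grasp; the last joint's range is limited). The gripper opens to 85 mm and grips with 20 to 120 N. Pads are 22 mm wide; open, the fingers measure 114 mm over their backs; the gripper's body (76 mm by 85 mm) begins 54 mm behind the grasp point. The pads swing forward as they close: fully open they stand 13 mm farther back than shut.
Start: joints at [-1.396, 0.259, 1.535, -0, 1.348, -0.203], TCP at [0.203, -0.511, 0.194] pointing down, gripper open.
Joint ranges: [-3.14, 3.14], [-0.91, 2.08], [0.19, 2.58], [-1.22, 4.36], [0.22, 2.71], [-3.12, 3.12]. Speed limits (rad/s): [2.57, 2.57, 3.14, 3.14, 3.14, 3.14].

INTERFACE

Orientations are given as a unit quaternion [w, x, y, z].
In Python, from bench import bot, kin, status, optics gives the robot as it stands. The module is installed in compiled form; this text tells all that it offers. Calls block until the motion is done:
- bot.move_ptp(position, orientation): joint-space move of the TCP to a pose.
- bot.servo_line(position, feed=0.15, ori=None, force_limit=None): straight line of the TCP; ori=None keeps the orientation; feed is the mean speed in m/s. With force_limit (N) it stops when the force on the tool has changed by that much, and returns True; else False.
- bot.movej(angles): joint-space move.
- bot.ungrasp() and bot.clamp(strength=None): open the fingers fully, or close them until they stop; strength is the grip in N (None keeps the last).
- bot.dwell(seconds).
- kin.ik(position, orientation): joint angles nearest the present ones, or None.
- status.observe(): the state.
- optics.grab_frame(name): name is "side" or "top" or "wrist"; returns the picture (480x640x3 uint8, red, green, blue); there is no depth.
- optics.calibration(name): a dict with "K" (3x3 intrinsics, pixels), "R" (3x3) and "t" (3): a world point X has camera coordinates R X + t; the wrist camera has in their place "hand_eye" (4x4, takes a point from camera to tool coordinates, whose origin is the TCP and whose axes are the flange's). Camera axes: x right, y down, z forward; pixel columns grow to the right and rows downward; lengths in m; the calibration is good to about 2 mm. A picture is of the moment at which its call begins: read the wrist's pose just before it. calibration takes no time and is no camera call.
A pose or a line that the arm cannot do raises bot.Unreachable and nothing moves.
- bot.job_done(): hands the job in, once; it reports no verdict.
Trained networks look in the newest picture that a camera, given by its name, has taken for a name from the list of things; names that differ only in an ending like _2 or _b are one class to them, and where a whole thing is asked for, a point or a joint stands for the part that bears it (a point fixed in the world has none). Each returns a list of dicts, best first, with "conf" (0 to 1); they miss things now and then, are a little off and sometimes report something else, mostly with a low value. They report only what shows in the picture. A call takes as long as a camera call. They do not tell look-alikes from the thing itself.
- optics.find_in(camera, thing): "rect" ([left, top, right, bottom] in pixels, round what is visible of it).
The state is a dict: "time_s": time; "joint_pos": joint angles; "joint_vel": joint speeds; "tau": joint torques, N m; "position": TCP position; "eef_rot": TCP orientation; "force": force on the tool from outside, world axes, zero at the start; "moment": the same for the moment, N m; "finger_gap": opening from 0.0 (shut) to 1.0 (fully open).
Only numpy, scipy, OpenCV 4.12 (cv2) and the standard library are available. Lean on these libraries where they do the work, as an engineer would, in place of code of your own. Each camera call takes 0.05 s, during which the arm holds its last target.

TASK

In the long white bin, push the tall upright carton over so that it lies flat along the bin beside the little jar, which stays standing; then push the bin's open lid over and press it fully shut. Only push with the fingertips or the outside of the fingers: pick nothing up, and leave the other things on the bench where they are.

Things in the scene. Friction and masses are not known exactly. Their poses are not given: they have to be found in the camera images.
- bin: Long open white plastic storage bin, fixed to the bench: 140 (its x) by 370 (its y) by 75 high, walls and floor 5 thick, so inside 130 x 360, with the inner floor 5 above the bench. Origin: centre of its underside, on the bench. Its x axis points roughly away from the robot, its y axis along its length, z up. It is turned up to 0.3 rad either way.
- lid (a joint): Angle (rad) of the bin's lid: 0 = fully shut, 1.57 = standing upright, 1.9 = stop, leaning back towards the robot. Starts open at 1.62 to 1.82. The hinge runs along the bin's long rim nearest the robot. It is stiff: the lid stays at whatever angle it is left and does not fall; some 2 N near its free edge turns it.
- lid_hinge (a point): Point on the lid's hinge line, half way along the bin; in the bin's frame at x = -70, z = 75.5 mm.
- lid_edge (a point): Middle of the lid's free edge, on its outer face (the top when shut; the face towards the robot when open). The lid is a flat white plate (grey panel on the outer face) 146 from hinge to free edge, 380 long, 8 thick, 0.15 kg, with no handle.
- carton: Tall slim closed cardboard carton, 80 (its x) by 55 (its y) by 190 high (its z), with a paper band round the middle, about 0.35 kg. Origin: centre of its underside. It stands upright on the bin's floor near one end of the bin (either end), its 55 mm side along the bin's length to within 0.08 rad and its outer face 4 to 15 mm from the end wall.
- carton_center (a point): Centre of the carton, 95 above its underside while it stands. Pushed near its top towards the middle of the bin it tips about its lower edge; past 17 degrees it falls by itself and lies along the bin, 55 high, below the rim.
- jar: Small squat amber glass jar with a metal cap, 52 diameter, 50 high, 0.12 kg, standing in the bin near the end opposite the carton. Origin: centre of its underside. The lying carton has some 30 mm to spare before it.
- tape: Bystander: cardboard ring (an empty tape core) lying flat, 90 diameter, 36 high, beyond the bin. Origin: centre of its underside.
- tub: Bystander: clear round tub with white lid, 72 diameter, 85 high, beyond the bin. Origin: centre of its underside.
- tub2: Bystander: the same tub with a paper label, to the right of the bin. Origin: centre of its underside.
- packet: Bystander: low cardboard packet 110 x 75 x 45, to the left of the bin. Origin: centre of its underside.
- bowl: Bystander: steel bowl 150 diameter, 55 high, to the right of the bin. Origin: centre of its underside.
- scoop: Bystander: long spoon with black handle lying on the bench to the left. Origin on its axis.
There are look-alikes about, which are no part of the job. What is shaped like the carton but turquoise is not meant. Several things have the shape of the jar; the one meant has the colours described above.

How it is judged:
By the outcome, as a careful person would: the job done as asked, in the order asked, and still so for the second after the job is handed in, with the robot touching nothing.
It also fails if it takes over 45 s, if anything falls off the work surface, if the arm or the gripper's body presses on something with over 40 N, if the wrist force passes 120 N, or if a joint passes its speed limit or range.

## Working session

There is one attempt and no reset: what is moved stays moved. The work goes in short steps, each a Python script; the robot and the scene stay as the last script left them, time stands still between calls to the robot, and variables do not carry over. Pictures are saved under pics/ and viewed, and the job is handed in when it is done.

```bash
mkdir -p pics; ls; python3 - <<'E'
from bench import bot,kin,status,optics
import cv2,numpy as np
for n in ("side","top"):
    im=optics.grab_frame(n); cv2.imwrite(f"pics/{n}0.png",im[:,:,::-1])
    c=optics.calibration(n); print(n,np.round(c["K"],1).tolist(),np.round(c["R"],3).tolist(),np.round(c["t"],3).tolist(), (-np.array(c["R"]).T@c["t"]).round(3))
    for t in ("bin","carton","jar","lid"):
        for d in optics.find_in(n,t)[:3]: print(t,np.round(d["rect"]),round(d["conf"],2))
print(status.observe())
E
```

```text
pics
side [[528.3, 0.0, 322.3], [0.0, 528.3, 235.3], [0.0, 0.0, 1.0]] [[-0.979, -0.205, 0.016], [-0.131, 0.558, -0.819], [0.159, -0.804, -0.573]] [0.575, 0.164, 1.342] [0.371 1.106 0.894]
bin [297. 167. 382. 311.] 0.69
carton [320. 174. 354. 239.] 0.92
carton [233. 177. 264. 246.] 0.86
carton [317. 277. 337. 285.] 0.36
jar [253. 303. 274. 331.] 0.96
jar [319. 276. 336. 287.] 0.64
jar [309. 308. 334. 338.] 0.58
lid [356. 167. 382. 292.] 0.87
lid [360. 362. 451. 416.] 0.75
top [[437.3, 0.0, 324.7], [0.0, 437.3, 233.7], [0.0, 0.0, 1.0]] [[-0.02, -1.0, 0.01], [-0.997, 0.019, -0.077], [0.077, -0.012, -0.997]] [-0.011, 0.579, 0.983] [ 0.501 -0.01   1.024]
bin [234. 194. 434. 305.] 0.59
carton [328.  84. 372. 147.] 0.83
carton [231. 261. 435. 307.] 0.69
jar [254. 233. 275. 254.] 0.93
jar [193. 179. 218. 200.] 0.8
jar [199. 240. 224. 260.] 0.64
lid [229. 262. 433. 305.] 0.68
{'time_s': 0.5, 'joint_pos': array([-1.39582529e+00,  2.58633702e-01,  1.53506621e+00,  1.85778326e-05,
        1.34794957e+00, -2.02798713e-01]), 'joint_vel': array([-3.12302666e-04, -8.22062767e-04, -1.71383753e-04,  1.90873297e-05,
       -1.40876287e-03,  8.75221274e-04]), 'tau': array([-1.26299718e-03, -4.45524645e+01, -2.90649337e+01, -1.16246970e-04,
        2.15028907e-03,  1.30609362e-05]), 'position': array([ 0.20289385, -0.51119648,  0.19376496]), 'eef_rot': array([-2.82870070e-05,  9.82214610e-01,  1.87761706e-01,  9.45364710e-06]), 'force': array([0.89792516, 0.34040786, 0.12003443]), 'moment': array([ 0.04782952,  0.06030385, -0.03551265]), 'finger_gap': 1.0011154972283534}
```

View pics/side0.png

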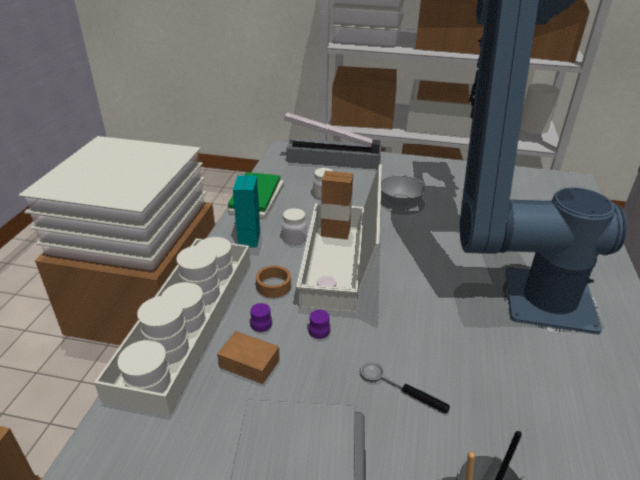

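View pics/top0.png

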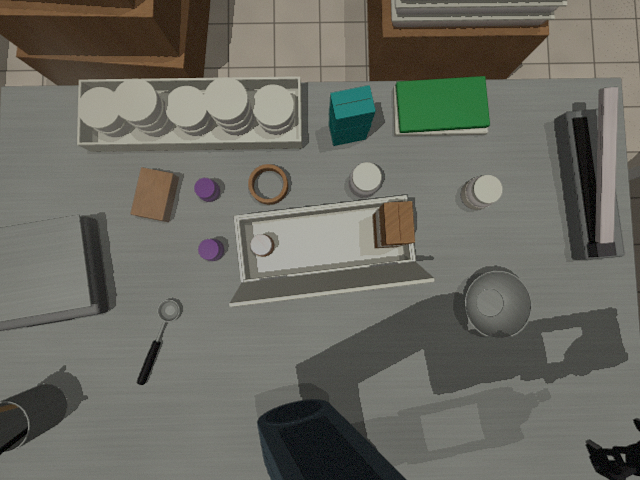

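```bash
python3 - <<'E'
import cv2
a=cv2.imread("pics/top0.png")[160:330,180:450]; cv2.imwrite("pics/topc.png",cv2.resize(a,None,fx=2.9,fy=2.9,interpolation=cv2.INTER_CUBIC))
a=cv2.imread("pics/side0.png")[155:345,220:420]; cv2.imwrite("pics/sidec.png",cv2.resize(a,None,fx=3,fy=3,interpolation=cv2.INTER_CUBIC))
E
```

```text
(no output)
```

View pics/topc.png

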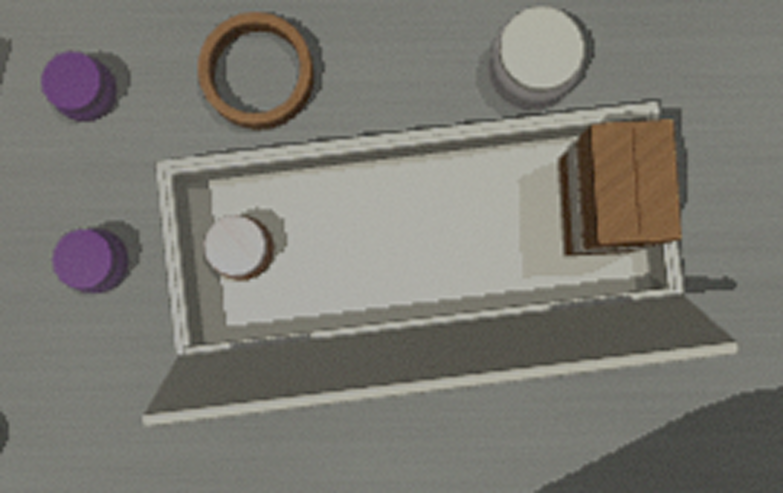

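View pics/sidec.png

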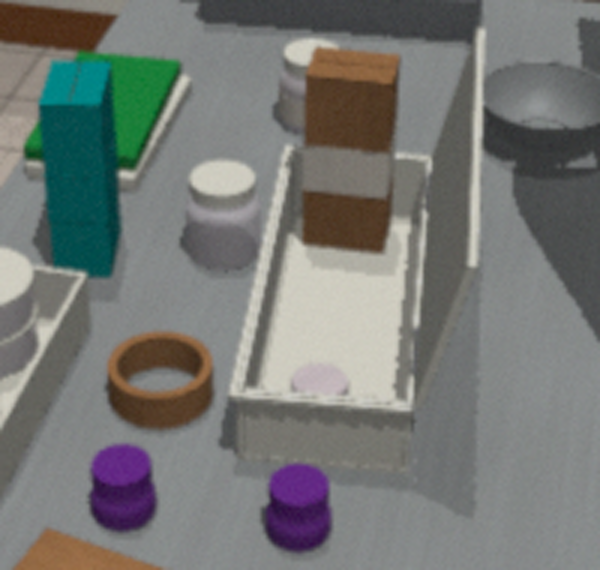

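The brown carton stands at the bin's right (−y) end and the jar at its left end. In the top view the rim corners are at about (234,216), (242,282), (408,195) and (415,261), the carton top spans (384..414, 202..244), and the lid edge runs from (230,304) to (434,280).

```bash
cat > h.py <<'E'
from bench import bot,kin,status,optics
import numpy as np,cv2
from scipy.optimize import least_squares
from scipy.spatial.transform import Rotation as Ro
def proj(n,X):
    c=optics.calibration(n); P=np.asarray(X,float)@np.array(c["R"]).T+c["t"]; q=P@np.array(c["K"]).T; return q[:,:2]/q[:,2:]
def ray(n,uv,z):
    c=optics.calibration(n); R=np.array(c["R"]); C=-R.T@c["t"]; d=R.T@np.linalg.inv(c["K"])@[uv[0],uv[1],1]; return C+d*(z-C[2])/d[2]
def b2w(p,P):
    P=np.atleast_2d(np.asarray(P,float)); c,s=np.cos(p[2]),np.sin(p[2]); return np.c_[p[0]+c*P[:,0]-s*P[:,1],p[1]+s*P[:,0]+c*P[:,1],P[:,2]]
def save(n,f): cv2.imwrite(f"pics/{f}.png",optics.grab_frame(n)[:,:,::-1])
E
python3 - <<'E'
from h import *
crop=np.array([[158,162],[180,353],[660,102],[683,292]])/2.9+[180,160]
s=np.array([[288,148],[235,393],[430,157],[411,405]])/3.+[220,155]
M=[[.07,.185,.075],[-.07,.185,.075],[.07,-.185,.075],[-.07,-.185,.075]]
Ms=[M[2],M[0],M[3],M[1]]
lt=np.array([[145,420],[737,348]])/2.9+[180,160]
ls=np.array([[483,30],[476,262]])/3.+[220,155]
def lid(a): return [[-.07+.146*np.cos(a),y,.0755+.146*np.sin(a)] for y in (.19,-.19)]
def f(p): return np.r_[(proj("top",b2w(p,M))-crop).ravel(),(proj("side",b2w(p,Ms))-s).ravel(),(proj("top",b2w(p,lid(p[3])))-lt).ravel(),(proj("side",b2w(p,lid(p[3])[::-1]))-ls).ravel()]
r=least_squares(f,[.5,0,0,1.7],loss="soft_l1"); p=r.x; print(p.round(4)); print(f(p).round(1).reshape(-1,2).tolist())
inv=lambda w: np.array([[np.cos(p[2]),np.sin(p[2])],[-np.sin(p[2]),np.cos(p[2])]])@(w[:2]-p[:2])
# carton top corners z=.195 (top)
for uv in [[592,127],[673,121],[680,240],[598,246]]:
    w=ray("top",np.array(uv)/2.9+[180,160],.195); print("carton",w.round(3),inv(w).round(3))
for uv in [[308,75],[318,53],[400,57],[392,82]]:
    w=ray("side",np.array(uv)/3.+[220,155],.195); print("carton s",w.round(3),inv(w).round(3))
w=ray("top",np.array([238,246])/2.9+[180,160],.055); print("jar",w.round(3),inv(w).round(3))
np.save("p.npy",p)
E
```

```text
[ 0.5626 -0.0203  0.1029  1.8425]
[[1.8, 1.8], [1.2, 0.0], [-3.4, 2.2], [-2.6, 0.1], [-0.6, -0.5], [-0.6, -1.4], [-0.5, -0.2], [-0.6, -0.7], [-0.7, 1.2], [0.6, 0.4], [-1.0, -0.9], [-1.1, 1.0]]
carton [ 0.621 -0.135  0.195] [ 0.046 -0.12 ]
carton [ 0.624 -0.188  0.195] [ 0.043 -0.173]
carton [ 0.545 -0.19   0.195] [-0.035 -0.167]
carton [ 0.542 -0.136  0.195] [-0.033 -0.113]
carton s [ 0.618 -0.131  0.195] [ 0.043 -0.116]
carton s [ 0.617 -0.175  0.195] [ 0.038 -0.159]
carton s [ 0.542 -0.185  0.195] [-0.037 -0.161]
carton s [ 0.541 -0.136  0.195] [-0.033 -0.113]
jar [0.554 0.118 0.055] [0.006 0.138]
```

```bash
python3 - <<'E'
from h import *
p=np.load("p.npy")
def box(a,b,z,y0=-9):
    return [[a,b,z],[-a,b,z],[-a,-b,z],[a,-b,z]]
cx,cy=.005,-.142
car=[[cx+sx*.04,cy+sy*.0275,.195] for sx,sy in ((1,1),(-1,1),(-1,-1),(1,-1))]
for n,o,k,sz in (("top",(180,160),2.9,(170,270)),("side",(220,155),3.,(190,200))):
    im=cv2.imread(f"pics/{n}0.png")[o[1]:o[1]+sz[0],o[0]:o[0]+sz[1]]; im=cv2.resize(im,None,fx=k,fy=k,interpolation=cv2.INTER_CUBIC)
    for P,c in ((box(.07,.185,.075),(0,0,255)),(box(.065,.18,.075),(0,255,0)),(box(.065,.18,.005),(255,0,0)),(car,(255,0,255))):
        q=((proj(n,b2w(p,P))-o)*k).astype(int); cv2.polylines(im,[q],True,c,1)
    cv2.imwrite(f"pics/ov_{n}.png",im)
E
```

```text
(no output)
```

View pics/ov_top.png

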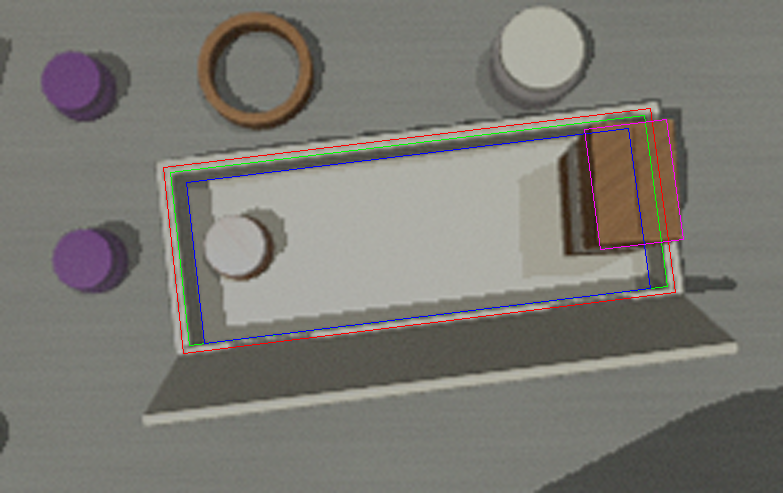

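View pics/ov_side.png

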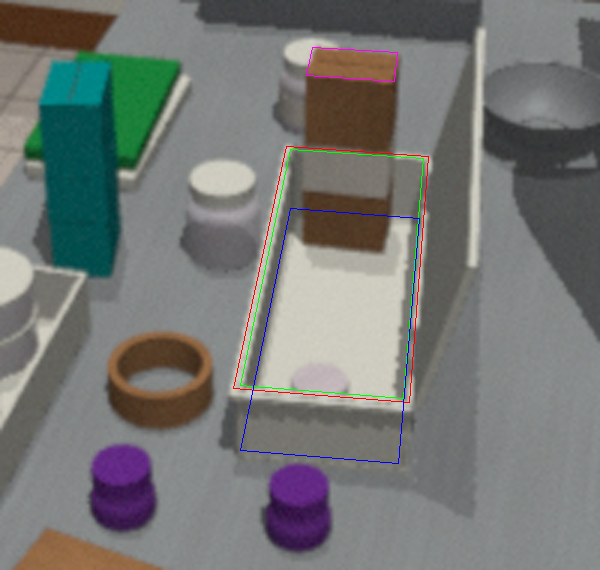

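```bash
cat >> h.py <<'E'
p=np.load("p.npy")
q=[0,np.cos(p[2]/2),np.sin(p[2]/2),0]
W=lambda x,y,z: b2w(p,[x,y,z])[0]
E
python3 - <<'E'
from h import *
for P in ((.005,-.245,.31),(.005,-.235,.17),(.005,-.11,.17),(-.18,0,.3),(-.14,0,.195),(.055,0,.08)):
    j=kin.ik(W(*P),q); print(W(*P).round(3), None if j is None else j.round(2))
bot.clamp(30)
bot.move_ptp(W(.005,-.245,.31),q)
print(status.observe()["time_s"])
bot.servo_line(W(.005,-.235,.172),feed=.2)
s=status.observe(); print(s["time_s"],s["position"],s["finger_gap"],s["force"])
save("side","a_side"); save("wrist","a_wrist")
E
```

```text
[ 0.593 -0.264  0.31 ] [-0.59  0.4   1.06 -0.    1.68  0.88]
[ 0.592 -0.254  0.17 ] [-0.58  0.44  1.33 -0.    1.37  0.89]
[ 0.579 -0.129  0.17 ] [-0.41  0.35  1.46 -0.    1.33  1.06]
[ 0.384 -0.039  0.3  ] [-0.39 -0.11  1.68 -0.    1.57  1.08]
[ 0.423 -0.035  0.195] [-0.35  0.03  1.81 -0.    1.31  1.12]
[ 0.617 -0.015  0.08 ] [-0.2   0.47  1.52 -0.    1.16  1.26]
3.0
3.8417 [ 0.5921892  -0.25452     0.17328051] -0.0013874011104188467 [0.61502607 0.6213697  0.7234245 ]
```

View pics/a_side.png

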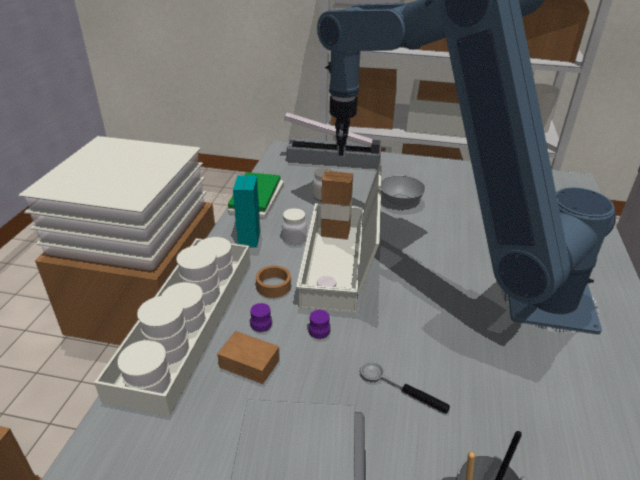

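View pics/a_wrist.png

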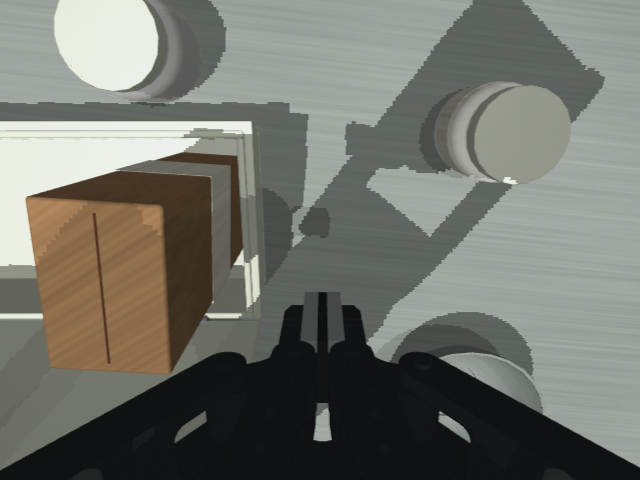

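Wrist view: the fingertips (322,295) sit beside the carton's outer face, whose top edge runs from (163,205) to (170,373), so they line up with its middle. I'll push now.

```bash
python3 - <<'E'
from h import *
print(bot.servo_line(W(.005,-.185,.172),feed=.12,force_limit=15))
for y in (-.16,-.14,-.12,-.105):
    r=bot.servo_line(W(.005,y,.172),feed=.09,force_limit=30)
    s=status.observe(); print(y,r,round(s["time_s"],2),s["position"].round(3),s["force"].round(1))
bot.dwell(.4)
save("side","b_side"); save("top","b_top")
E
```

```text
False
-0.16 False 4.93 [ 0.584 -0.178  0.172] [-0.9 -0.   0.9]
-0.14 False 5.31 [ 0.582 -0.158  0.172] [ 0.3  0.1 -0. ]
-0.12 False 5.68 [ 0.58  -0.139  0.172] [-1.  -0.7  0.1]
-0.105 False 6.0 [ 0.578 -0.124  0.172] [-0.1  0.3  0.7]
```

View pics/b_side.png

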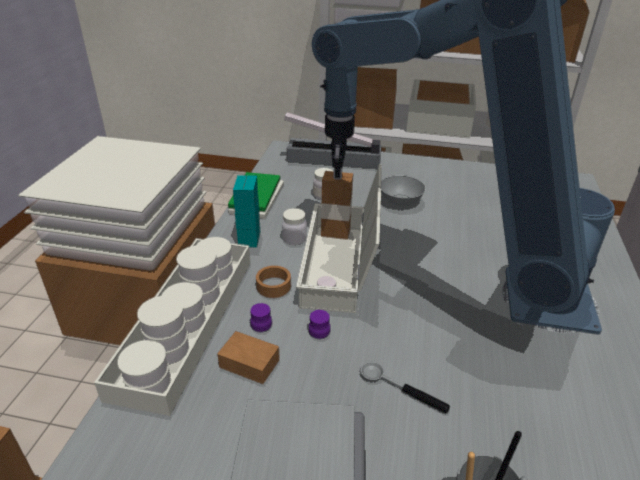

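```bash
python3 - <<'E'
from h import *
save("wrist","b_wrist")
print(proj("side",[status.observe()["position"]]),proj("top",[status.observe()["position"]]))
a=cv2.imread("pics/b_side.png")[90:300,260:440]; cv2.imwrite("pics/b_sc.png",cv2.resize(a,None,fx=2.8,fy=2.8,interpolation=cv2.INTER_CUBIC))
a=cv2.imread("pics/b_top.png")[160:330,180:450]; cv2.imwrite("pics/b_tc.png",cv2.resize(a,None,fx=2.9,fy=2.9,interpolation=cv2.INTER_CUBIC))
E
```

```text
[[336.16295421 190.32505861]] [[377.83773341 226.94055143]]
```

View pics/b_sc.png

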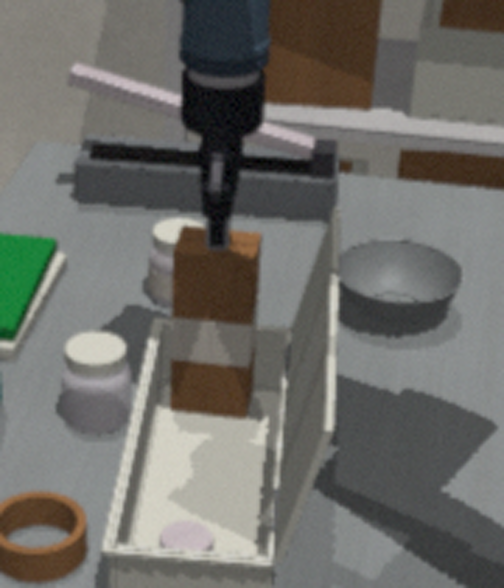

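View pics/b_tc.png

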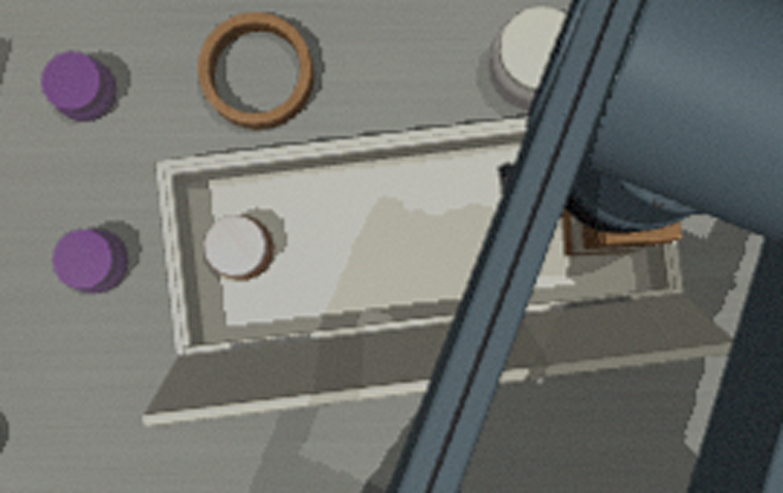

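View pics/b_wrist.png

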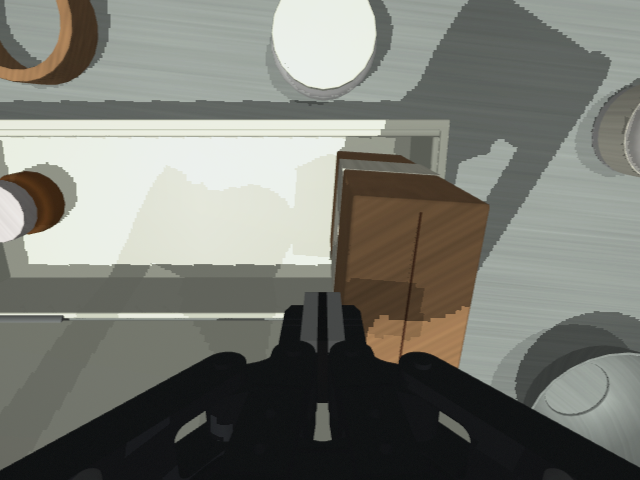

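The fingers passed over the carton without touching it. Tip pixel in the side view is about (337,179), but the reported TCP projects to (336,190). I'll check whether the tool offset is off.

```bash
python3 - <<'E'
from h import *
H=np.array(optics.calibration("wrist")["hand_eye"]);K=np.array(optics.calibration("wrist")["K"])
for z in (-.04,-.03,-.02,-.01,0):
  X=np.linalg.inv(H)@[0,0,z,1]; u=K@X[:3]; print(z,(u[:2]/u[2]).round(1),X[2].round(3))
print(H.round(3))
print("a",proj("side",[[.5922,-.2545,.1733]]))
s=status.observe();P=s["position"]; print(P)
for dz in (0,.01,.02,.03): print(dz,proj("side",[P+[0,0,dz]]))
a=cv2.imread("pics/a_side.png")[90:200,290:390]; cv2.imwrite("pics/a_sc.png",cv2.resize(a,None,fx=5,fy=5,interpolation=cv2.INTER_CUBIC))
a=cv2.imread("pics/b_side.png")[90:200,290:390]; cv2.imwrite("pics/b_sc2.png",cv2.resize(a,None,fx=5,fy=5,interpolation=cv2.INTER_CUBIC))
E
```

```text
-0.04 [323.  317.5] 0.156
-0.03 [323.  305.6] 0.165
-0.02 [322.9 294.9] 0.175
-0.01 [322.9 285.4] 0.184
0 [322.9 276.8] 0.194
[[ 0.    -0.955 -0.296  0.076]
 [ 1.     0.001 -0.001 -0.   ]
 [ 0.001 -0.296  0.955 -0.18 ]
 [ 0.     0.     0.     1.   ]]
a [[339.69702133 167.5421126 ]]
[ 0.57830817 -0.12439245  0.17197515]
0 [[336.16295421 190.32505861]]
0.01 [[336.278946   187.11789944]]
0.02 [[336.39587091 183.88493974]]
0.03 [[336.51374023 180.62586692]]
```

View pics/a_sc.png

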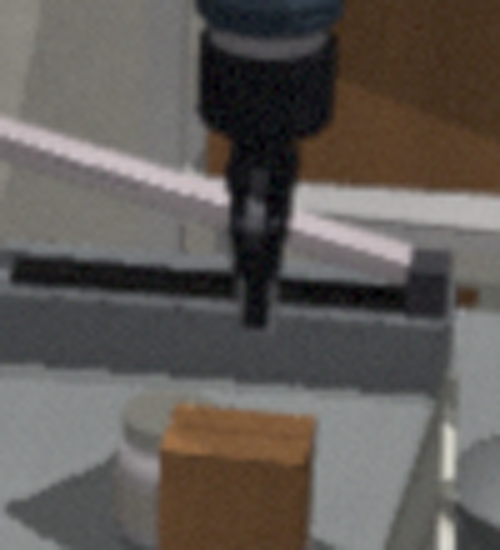

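View pics/b_sc2.png

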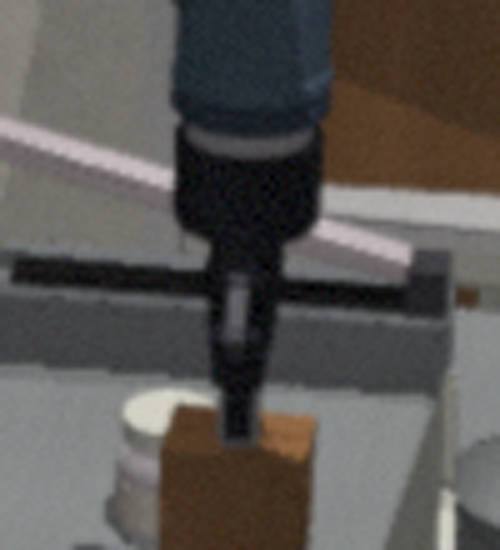

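```bash
python3 - <<'E'
from h import *
H=np.array(optics.calibration("wrist")["hand_eye"]);K=np.array(optics.calibration("wrist")["K"])
s=status.observe()
def wray(P,Q,uv,z):
    R=Ro.from_quat(np.r_[Q[1:],Q[0]]).as_matrix(); C=R@H[:3,3]+P; d=R@H[:3,:3]@np.linalg.inv(K)@[uv[0],uv[1],1]; return C+d*(z-C[2])/d[2]
c,sn=np.cos(p[2]),np.sin(p[2]); inv=lambda w: np.array([[c,sn],[-sn,c]])@(w[:2]-p[:2])
print(s["position"],s["eef_rot"],s["joint_pos"].round(4))
for uv,z in (((353,195),.195),((489,205),.195),((448,121),.075),((0,121),.075),((325,88),.085)):
    w=wray(s["position"],s["eef_rot"],uv,z); print("b",uv,w.round(3),inv(w).round(3))
Pa=np.array([.5922,-.2545,.1733])
for uv,z in (((27,198),.195),((163,205),.195),((170,373),.195),((50,365),.195),((251,122),.075)):
    w=wray(Pa,q,uv,z); print("a",uv,w.round(3),inv(w).round(3))
E
```

```text
[ 0.57830817 -0.12439245  0.17197515] [-2.08862196e-05  9.98682662e-01  5.13121773e-02 -1.50563545e-05] [-0.4003  0.3475  1.4652  0.      1.3289  1.0678]
b (353, 195) [ 0.624 -0.132  0.195] [ 0.049 -0.117]
b (489, 205) [ 0.625 -0.185  0.195] [ 0.045 -0.17 ]
b (448, 121) [ 0.656 -0.199  0.075] [ 0.074 -0.187]
b (0, 121) [0.625 0.093 0.075] [0.074 0.107]
b (325, 88) [ 0.667 -0.117  0.085] [ 0.094 -0.106]
a (27, 198) [ 0.623 -0.134  0.195] [ 0.048 -0.119]
a (163, 205) [ 0.625 -0.187  0.195] [ 0.045 -0.172]
a (170, 373) [ 0.547 -0.189  0.195] [-0.033 -0.167]
a (50, 365) [ 0.546 -0.135  0.195] [-0.029 -0.113]
a (251, 122) [ 0.656 -0.2    0.075] [ 0.074 -0.189]
```

The wrist camera reproduces the carton's known geometry, so the arm pose is right. The finger tips are about 35 mm shorter than the stated TCP, and the carton is untouched. I'll redo the push with the TCP 35 mm lower.

```bash
python3 - <<'E'
from h import *
bot.servo_line(W(.006,-.105,.21),feed=.25)
bot.servo_line(W(.006,-.24,.21),feed=.3)
bot.servo_line(W(.006,-.235,.14),feed=.25)
print(bot.servo_line(W(.006,-.19,.14),feed=.15,force_limit=15))
r=bot.servo_line(W(.006,-.15,.14),feed=.09,force_limit=30)
s=status.observe(); print(r,round(s["time_s"],2),s["position"].round(3),s["force"].round(1))
save("side","c_side"); save("wrist","c_wrist")
E
```

```text
False
False 8.93 [ 0.584 -0.169  0.14 ] [-0.  -0.5 -0.6]
```

View pics/c_side.png

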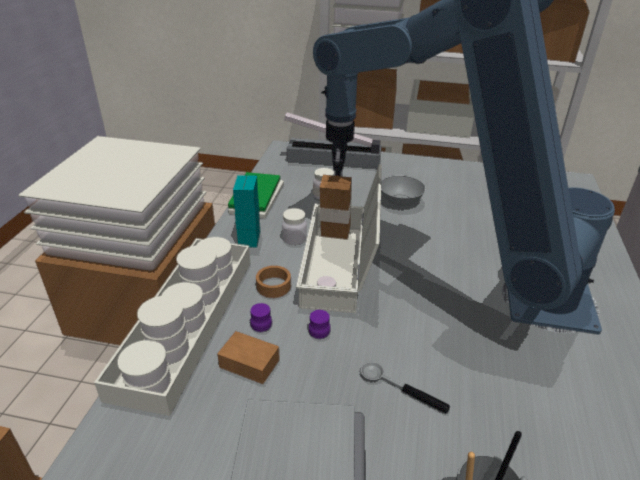

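View pics/c_wrist.png

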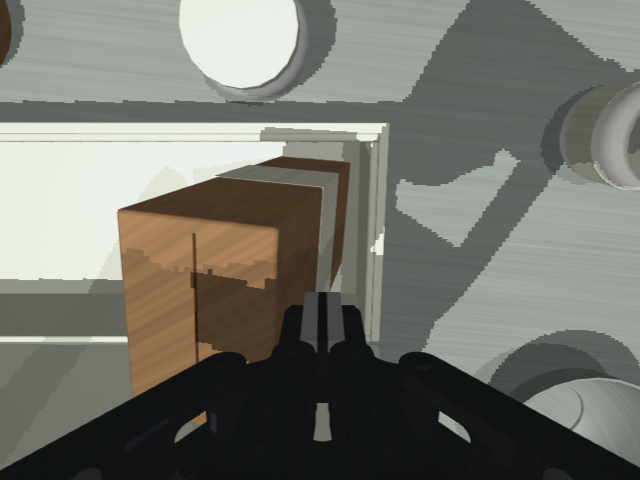

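The carton's top is now ahead of the fingers and leaning towards the middle, so the push is engaged. Continuing.

```bash
python3 - <<'E'
from h import *
for y in (-.125,-.105,-.09):
    r=bot.servo_line(W(.006,y,.14),feed=.09,force_limit=30)
    s=status.observe(); print(y,r,round(s["time_s"],2),s["position"].round(3),s["force"].round(1))
bot.dwell(.3)
save("side","d_side"); save("wrist","d_wrist")
E
```

```text
-0.125 False 9.45 [ 0.581 -0.143  0.14 ] [ 0.2 -0.4  0. ]
-0.105 False 9.82 [ 0.579 -0.123  0.14 ] [0.8 0.4 0.5]
-0.09 False 10.14 [ 0.578 -0.109  0.14 ] [0.2 0.2 0.7]
```

View pics/d_side.png

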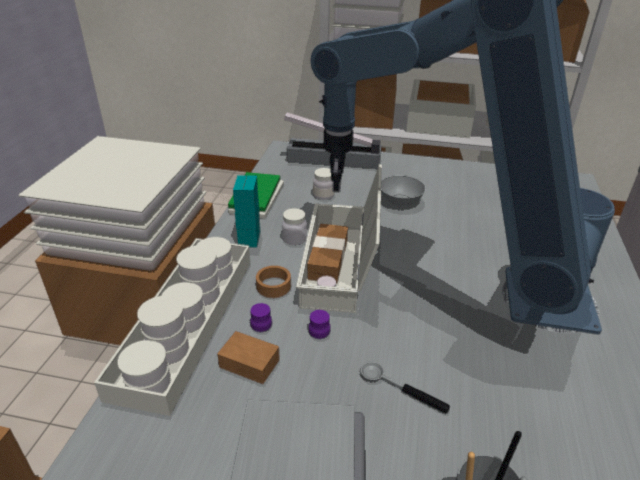

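View pics/d_wrist.png

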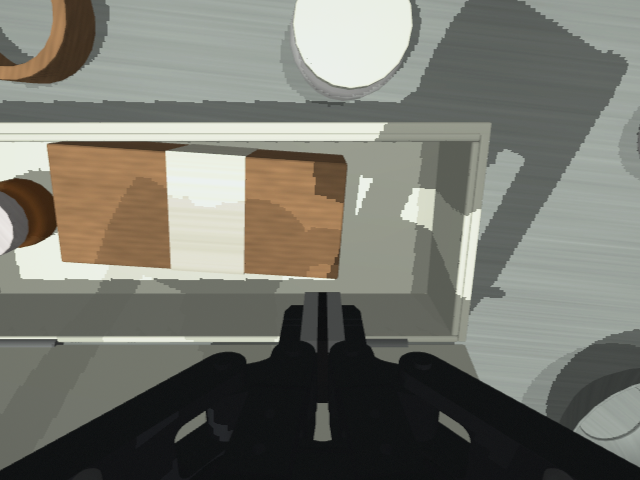

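The carton lies flat along the bin, spanning wrist pixels (48..345, 145..278), and the jar at (20,215) is still standing. Next I'll lift and go behind the lid.

```bash
python3 - <<'E'
from h import *
D=.035
bot.servo_line(W(.006,-.09,.27),feed=.3)
bot.servo_line(W(-.18,0,.27),feed=.3)
bot.servo_line(W(-.17,0,.187-D),feed=.25,force_limit=15)
s=status.observe(); print(round(s["time_s"],2),s["position"].round(3),s["force"].round(1))
save("side","e_side"); save("top","e_top")
E
```

```text
12.59 [ 0.394 -0.038  0.152] [ 0.1 -0.5  0.5]
```

View pics/e_side.png

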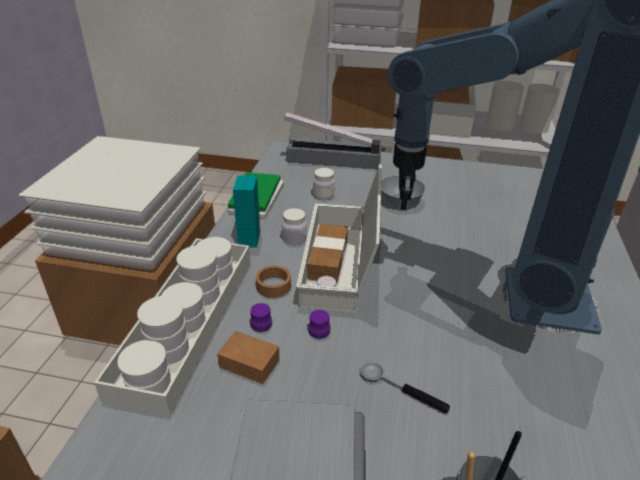

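View pics/e_top.png

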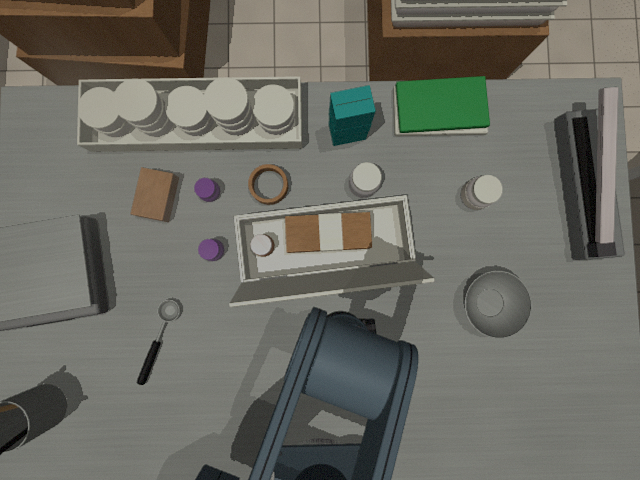

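Carton (285..371) is flat and clear of the standing jar (262,244). The fingertip (404,208) is on the robot side of the lid. Pushing the lid along its arc.

```bash
python3 - <<'E'
from h import *
D=.035; r=.118; n=.006
for a in (1.75,1.55,1.35,1.15,.95,.75,.55):
    x=-.07+r*np.cos(a)-n*np.sin(a)-.011; z=.0755+r*np.sin(a)+n*np.cos(a)
    f=bot.servo_line(W(x,0,z-D),feed=.12,force_limit=25)
    s=status.observe(); print(a,f,round(s["time_s"],2),s["position"].round(3),s["force"].round(1))
    if f: break
save("side","f_side"); save("wrist","f_wrist")
E
```

```text
1.75 False 13.36 [ 0.455 -0.031  0.156] [-0.4  0.8 -0.3]
1.55 False 13.71 [ 0.478 -0.029  0.159] [ 0.4 -1.1 -0.2]
1.35 False 14.06 [ 0.501 -0.027  0.157] [-0.4 -0.5  0.2]
1.15 False 14.41 [ 0.524 -0.024  0.15 ] [-0.6  0.4  0.8]
0.95 False 14.76 [ 0.545 -0.022  0.14 ] [ 0.3  0.4 -0.5]
0.75 False 15.11 [ 0.563 -0.02   0.125] [-0.2 -0.4 -0.4]
0.55 False 15.46 [ 0.578 -0.019  0.107] [-0.8  0.2  0.8]
```

View pics/f_side.png

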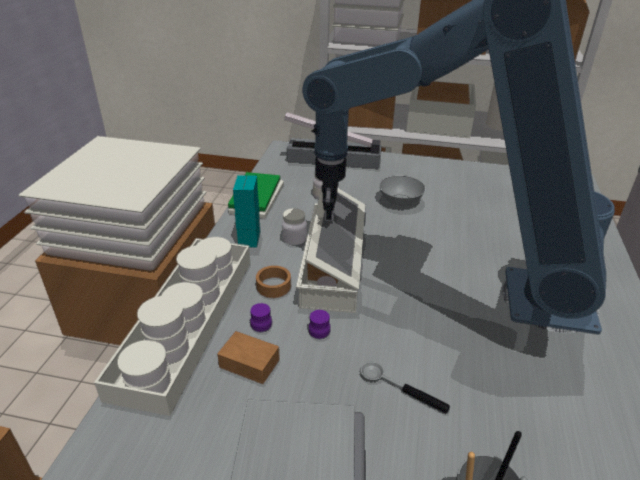

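View pics/f_wrist.png

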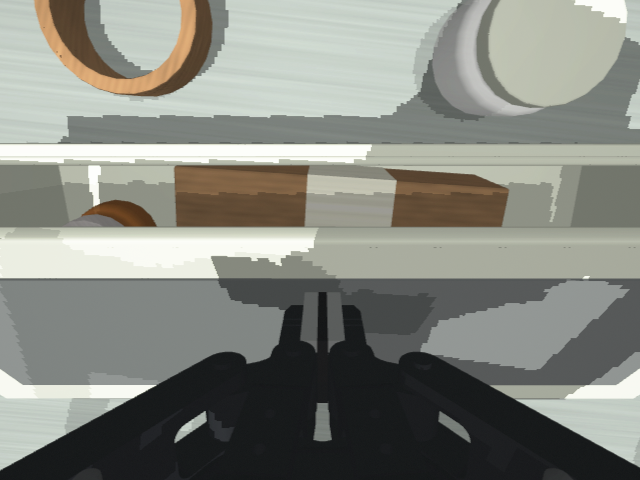

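The lid is swinging over (about 0.6 rad) and the tip is on its outer face at (322,292). The force reading stays near zero, so I'll press the last stretch in small steps and not rely on the force limit alone.

```bash
python3 - <<'E'
from h import *
D=.035; r=.118; n=.006
for a in (.4,.25,.12):
    x=-.07+r*np.cos(a)-n*np.sin(a)-.011; z=.0755+r*np.sin(a)+n*np.cos(a)
    f=bot.servo_line(W(x,0,z-D),feed=.12,force_limit=25)
s=status.observe();print(a,f,round(s["time_s"],2),s["position"].round(3),s["force"].round(1),s["tau"].round(1))
P=s["position"].copy()
while P[2]>.03:
    P[2]-=.003
    f=bot.servo_line(P,feed=.03,force_limit=20)
    s=status.observe(); print(P[2].round(4),f,round(s["time_s"],2),s["position"].round(4),s["force"].round(1),s["tau"][1:3].round(1))
    if f or abs(s["force"][2])>12: break
save("side","g_side"); save("wrist","g_wrist")
E
```

```text
0.12 False 16.43 [ 0.597 -0.017  0.06 ] [-0.9  0.4  0.2] [ -0.  -51.7 -25.2   0.   -0.1   0. ]
0.0572 False 16.7 [ 0.5971 -0.0166  0.0574] [ 0.1 -0.   0. ] [-52.1 -25.2]
0.0542 False 16.95 [ 0.5971 -0.0166  0.0541] [ 0.9 -0.7 -0.2] [-52.3 -25.1]
0.0512 False 17.2 [ 0.5969 -0.0166  0.0509] [ 0.3 -0.2  0. ] [-52.3 -25. ]
0.0482 False 17.45 [ 0.597  -0.0166  0.0479] [-0.3  0.9  0.9] [-52.4 -24.9]
0.0452 False 17.7 [ 0.5977 -0.0167  0.0461] [-0.8  0.8  5.3] [-49.4 -23.6]
0.0422 False 17.95 [ 0.5978 -0.0168  0.0458] [-7.8  0.9 23.3] [-39.8 -21.7]
```

View pics/g_side.png

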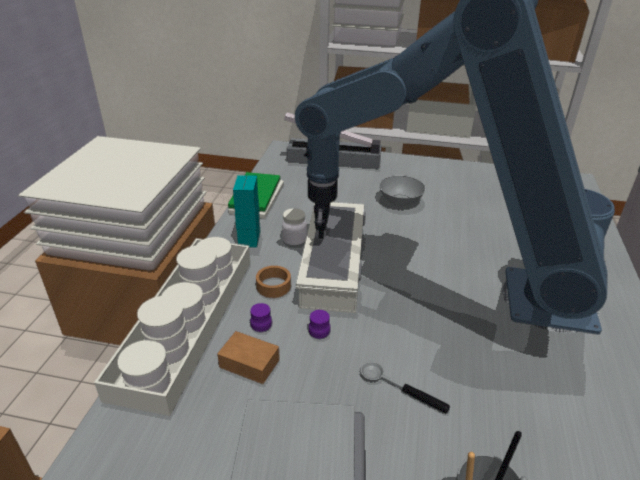

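View pics/g_wrist.png

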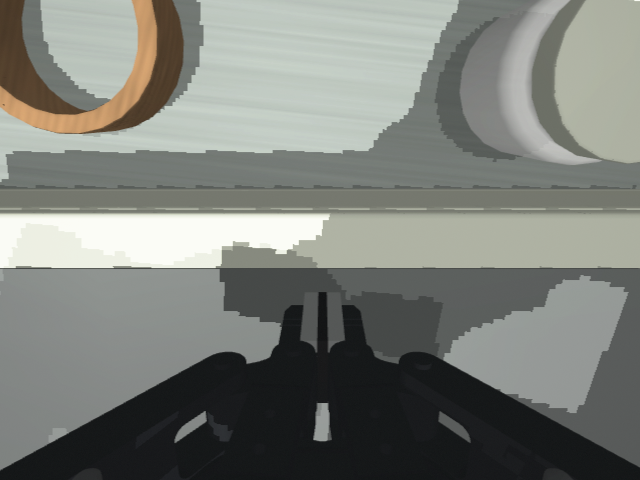

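The force jumped to 23 N within 0.3 mm at the height expected for a shut lid. I'll lift clear and check.

```bash
python3 - <<'E'
from h import *
P=status.observe()["position"]
bot.servo_line(P+[0,0,.2],feed=.25)
save("wrist","h_wrist")
bot.move_ptp([.25,-.45,.3],q)
s=status.observe(); print(s["time_s"],s["force"].round(1))
save("side","h_side"); save("top","h_top")
lid=lambda a:[[-.07+.146*np.cos(a)-.008*np.sin(a),y,.0755+.146*np.sin(a)+.008*np.cos(a)] for y in (.19,-.19)]
for n,o,k,sz in (("top",(180,160),2.9,(170,270)),("side",(260,180),5.,(120,140))):
    im=cv2.imread(f"pics/h_{n}.png")[o[1]:o[1]+sz[0],o[0]:o[0]+sz[1]]; im=cv2.resize(im,None,fx=k,fy=k,interpolation=cv2.INTER_CUBIC)
    for a,c in ((0,(0,0,255)),(.05,(255,0,0))):
        qq=((proj(n,b2w(p,lid(a)))-o)*k).astype(int); cv2.polylines(im,[qq],False,c,1)
    cv2.imwrite(f"pics/hc_{n}.png",im)
E
```

```text
21.075 [-1.   0.1  0.6]
```

View pics/hc_top.png

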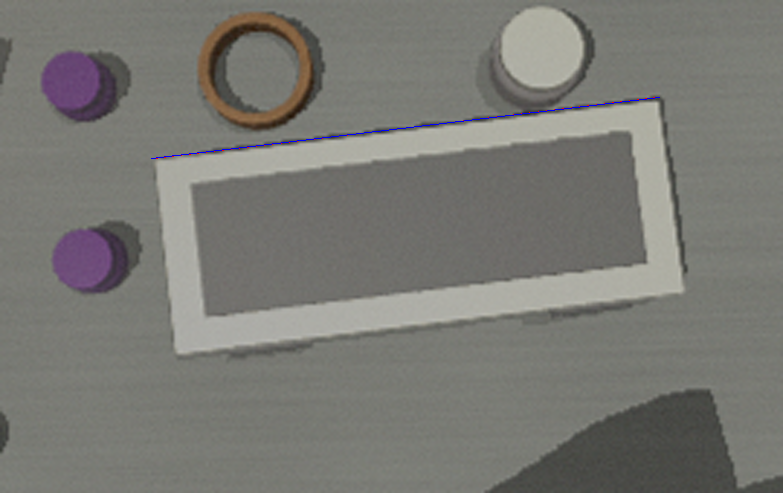

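View pics/hc_side.png

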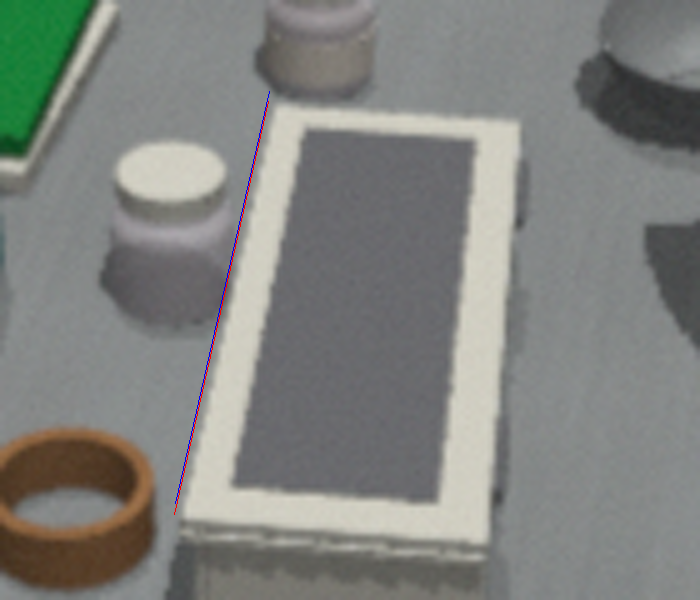

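View pics/h_top.png

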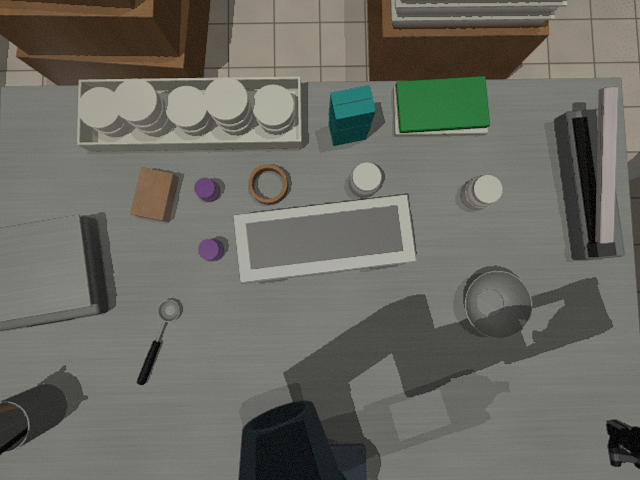

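Lid is flat on the rim: the gap line along its end is even, and the plate's corners match the shut model. The other things sit at the same pixels as at the start. Handing in.

```bash
python3 -c "
from h import *
bot.job_done(); print(status.observe()['time_s'])"
```

```text
the job is handed in; nothing more can be done
the job is handed in; nothing more can be done
```

I pushed the carton over so it lies flat along the bin, then swung the lid over and pressed it shut. I handed the job in shortly after 21 s on the robot's clock.

- **Failed first push:** the fingertips passed over the carton without touching it. They sit about 35 mm short of the stated TCP, so I lowered the TCP by that much and the second push tipped the carton.
- **Carton and jar:** before the lid closed, the top view showed the carton lying flat along the bin, clear of the jar, which was standing. I could not check inside the bin after that.
- **Lid:** it met a hard stop at 23 N, at the height expected for a shut lid. The later pictures show it flat on the rim, and the arm was clear of everything.
- **Bystanders:** by eye, the other things on the bench are where they were in the first picture.
- **Disagreements:**
  - The bin's rim measured a few mm longer than stated in the top view.
  - The first fit put the open lid at 1.84 rad, just over the stated 1.82.
  - The force sensor showed almost nothing until the final press, so the lid check rests on that press and the pictures.

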